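# Mount a feed roller between bench centres

### The job

Mount the feed roller for a run-out check: take it out of its storage rack and lay it in the two V rests of the bench centre, let go of it, then slide the red tailstock up so that it pushes the roller onto the headstock point and both points sit fully home in the roller's ends. Do not drop the roller onto the bench, and leave the jars, the spool and the calculator where they are.

Things in the scene. Friction and masses are not known exactly. Their poses are not given: they have to be found in the camera images.
- roller: Feed roller, 0.15 kg: a straight aluminium tube 130 mm long, 26 mm outer and 16 mm bore diameter, open at both ends, with a black band 50 mm long round its middle. Origin at its very centre, on its axis; its y axis runs along the tube. It starts lying level in the rack, its axis 36 mm above the bench. Both ends are alike.
- rack: Grey storage rack, fixed: base plate 60 x 100 x 6 mm with two upright V saddles 10 mm thick, 80 mm apart, that carry the roller (saddle tops 36 mm above the bench, 42 mm across), free between them. Origin on the bench under its centre; y along the roller.
- bench_centre: Bench centre, fixed: grey bed 64 x 308 mm, steel rail (top 22 mm above the bench), blue headstock at its +y end, red tailstock at its -y end (blocks 46 mm wide, tops at most 96 mm high), two aluminium V rests between. Origin on the bench 2 mm tailwards of under the middle of the mounted roller; y runs along the centre line from tailstock to headstock.
- seat (a point): Where the roller's centre ends when mounted: on the centre line, 70 mm above the bench; axes as the bench centre's. The V rests, 10 mm thick, stand at y = +30 and -50 mm from it, tops 69 mm high and 42 mm across; a roller lying in them has its axis 69 mm above the bench, and may lie anywhere lengthwise that clears the points.
- head_tip (a point): Tip of the fixed headstock point, a 60 degree steel cone 15.6 mm long, 20 mm base diameter, that looks along -y of the bench centre; 70 mm above the bench. When seated the tip is 14 mm inside the roller's bore.
- tail_tip (a point): Tip of the tailstock's like cone, looking along +y of the bench centre; moves with the tailstock. When seated it is 14 mm inside the bore.
- tail_back (a point): Centre line's point on the rear (-y) upright face of the tailstock, 70 mm above the bench; the face is 46 mm wide and reaches from 23 to 94 mm above the bench. A good place to push; moves with the tailstock.
- tailstock (a joint): Travel of the tailstock towards the headstock in m: 0 fully back, 0.078 its end. It stays where it is left (about 5 N of friction). It starts between 0 and 0.018, which leaves 24 to 42 mm more between the tips than the roller's length; with the roller mounted and both points fully home it reads about 0.070 and goes no farther.
- flux_jar: White jar with red lid, 46 mm diameter, 50 mm high, origin under its centre. Bystander.
- spool: Blue and white wire spool, 53 mm diameter, 40 mm high, origin under its centre. Bystander.
- grease_jar: White jar with black lid, 38 mm diameter, 40 mm high, origin under its centre. Bystander.
- pocket_calculator: Black pocket calculator, 118 x 72 x 14 mm, origin under its centre. Bystander.

How it is judged:
By the outcome, as a careful person would: the job done as asked, in the order asked, and still so for the second after the job is handed in, with the robot touching nothing.
It also fails if it takes over 48 s, if anything falls off the work surface, if the arm or the gripper's body presses on something with over 40 N, if the wrist force passes 120 N, or if a joint passes its speed limit or range.

### The arm

A 7-joint arm with a two-finger parallel gripper is mounted at the origin on a cart in front of the work surface, level with it; the furniture and walls round the work are solid. World frame = base frame: x ahead of the robot, y to its left, z up, the work surface at z = 0. Lengths are in m, angles in rad, forces in N, time in s.
With the tool pointing down it reaches from about 0.35 to 0.9 m from the base axis. Payload 7.2 kg.
Tool frame: the origin (TCP) lies midway between the tips of the shut fingers; the grasp point (between the pads) lies 19 mm behind it; z points along the fingers, y is the line along which they close (so a half turn about z gives the same grasp; the last joint's range is limited). The gripper opens to 85 mm and grips with 20 to 120 N. Pads are 22 mm wide; open, the fingers measure 114 mm over their backs; the gripper's body (76 mm by 85 mm) begins 54 mm behind the grasp point. The pads swing forward as they close: fully open they stand 13 mm farther back than shut.
Start: joints at [-1.258, 0.411, -0.013, 1.596, 0.006, 1.134, -0.082], TCP at [0.232, 0.58, 0.231] pointing down, gripper open.
Joint ranges: [-2.95, 2.95], [-0.29, 1.99], [-1.47, 1.44], [0.14, 2.54], [-1.03, 4.17], [0.13, 1.85], [-2.86, 2.86]. Speed limits (rad/s): [2.39, 2.39, 3.01, 3.01, 3.14, 3.14, 3.14].

### API

Orientations are given as a unit quaternion [w, x, y, z].
In Python, from plant import ctrl, optics, job_done gives the robot as it stands.
- The arm moves only by the tool arm_command, never from a script. Its arguments are lists of equal length, an entry for each row: "angular": the turn, a rotation vector about the tool's x, y, z in degrees, a list of three; "translation": the shift along the tool's x, y, z in mm, a list of three; "gripper": the finger opening in mm, from 0 to 85.4. A call has 1 to 8 rows; each row shifts and turns the commanded pose from where the row before left it, along the tool's axes as they then stand; what a row does not reach is not made up. A row lasts 1/12 s, in which the tool goes at most 41.7 mm and 7.16 degrees, less where a joint would pass 70% of its speed; a pose out of reach is approached as far as the arm can. A call with a gripper value outside its range is refused whole. The fingers move at their own pace and stop on an object; the grip force is fixed at half the most. Time passes only in rows, so rows that do not move let the fingers close. It gives the time, the measured TCP pose, the force, the opening and the grip force at its end, in the units of the state.
- ctrl.get_state(): the state, without advancing time (a new reading comes with each control period).
- optics.get_image(name): name is "scene" or "top"; returns a dict with "color" (420x560x3 uint8, blue, green, red), "depth" (420x560 float32, m along the optical axis (not along the pixel's ray), 0 where there is no reading), "fx", "fy", "cx", "cy" (pixels), "dist" ([k1, k2, p1, p2, k3] as OpenCV has them; the pictures are not rectified), "extrinsics" (4x4, takes a point from world to camera coordinates). Camera axes: x right, y up, looking along -z (the intrinsics and any distortion apply to the point x, -y, -z); pixel columns grow to the right and rows downward; lengths in m; the calibration is good to about 2 mm. A picture is of the moment at which its call begins.
- job_done(): hands the job in; it is judged then, once.
The state is a dict: "t": time; "qpos": joint angles; "joint_velocities": joint speeds; "effort": joint torques, N m; "position": TCP position; "orientation": TCP orientation; "contact_force": force on the tool from outside, world axes, zero at the start; "ft_torque": the same for the moment, N m; "finger_gap": opening from 0.0 (shut) to 1.0 (fully open); "gripper_force": force on a finger pad.
Only numpy, scipy, OpenCV 4.12 (cv2) and the standard library are available. Lean on these libraries where they do the work, as an engineer would, in place of code of your own. Each camera call takes 0.05 s, during which the arm holds its last target. There are 200 camera calls.

## Working session

There is one attempt and no reset: what is moved stays moved. The work goes in short steps, Python scripts to look and compute and a tool call to move; the robot and the scene stay as the last step left them, time stands still between calls to the robot, and variables do not carry over. Pictures are saved under pics/ and viewed, at most 10 in all, crops included, and the job is handed in when it is done.

Besides the shell and the picture viewer there is one more tool, called after ">>>" in YAML: its name, and indented under it one key for each argument. arm_command: Moves the arm, as the interface text tells. Its arguments: {"type":"object","properties":{"angular":{"type":"array"},"translation":{"type":"array"},"gripper":{"type":"array"}},"required":["angular","translation","gripper"]}

```bash
ls; mkdir -p pics
cat > h.py <<'E'
import numpy as np, cv2
from plant import ctrl, optics
def pts(im):
    K=np.array([[im['fx'],0,im['cx']],[0,im['fy'],im['cy']],[0,0,1.]])
    h,w=im['depth'].shape
    v,u=np.mgrid[0:h,0:w]
    n=cv2.undistortPoints(np.stack([u,v],-1).reshape(-1,1,2).astype(np.float64),K,np.array(im['dist'],float)).reshape(h,w,2)
    d=im['depth'].astype(float)
    c=np.stack([n[...,0]*d,-n[...,1]*d,-d],-1)
    E=np.array(im['extrinsics']); R,t=E[:3,:3],E[:3,3]
    P=(c-t)@R; P[d==0]=np.nan
    return P
E
python3 - <<'E'
from h import *
s=ctrl.get_state(); print({k:np.round(s[k],3).tolist() for k in s})
for n in('scene','top'):
    im=optics.get_image(n); cv2.imwrite(f'pics/{n}0.png',im['color']); np.savez(f'{n}0.npz',P=pts(im),c=im['color'])
    print(n,np.round(im['extrinsics'],3).tolist(),im['fx'],im['dist'],(im['depth']==0).mean())
E
```

```text
pics
{'t': 0.0, 'qpos': [-1.258, 0.412, -0.013, 1.597, 0.006, 1.134, -0.082], 'joint_velocities': [-0.0, 0.001, 0.0, -0.001, -0.001, -0.0, 0.001], 'effort': [-0.0, -60.064, 0.682, -29.941, 0.014, 0.011, 0.0], 'position': [0.232, 0.58, 0.23], 'orientation': [-0.0, 0.189, 0.982, -0.001], 'contact_force': [-0.633, -0.381, -0.25], 'ft_torque': [-0.019, 0.005, 0.007], 'gripper_force': 0.0, 'finger_gap': 0.999}
scene [[0.833, -0.554, -0.01, -0.452], [0.288, 0.417, 0.862, -0.212], [-0.473, -0.721, 0.507, -1.314], [0.0, 0.0, 0.0, 1.0]] 543.9952010463148 [-0.21824532  0.          0.          0.          0.        ] 0.008673469387755102
top [[-0.029, -1.0, -0.001, -0.01], [0.995, -0.029, 0.093, -0.547], [-0.092, 0.002, 0.996, -1.338], [0.0, 0.0, 0.0, 1.0]] 493.7333174514423 [-0.01446607  0.          0.          0.          0.        ] 0.004056122448979592
```

View pics/scene0.png

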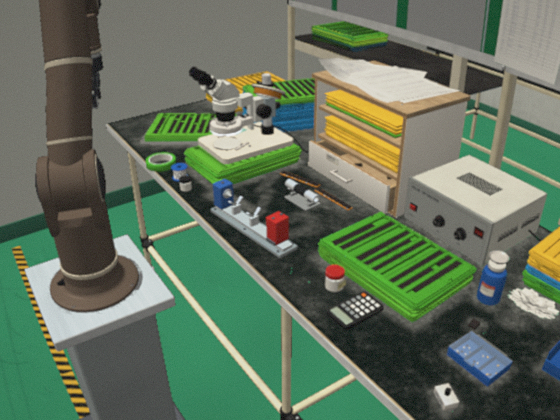

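View pics/top0.png

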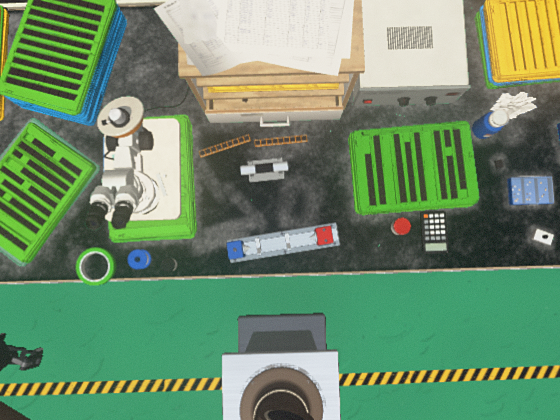

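The top view shows the roller in its rack at about (265,168). The bench centre runs from the blue headstock (235,250) to the red tailstock (325,236), and the spool and grease jar are at (139,259) and (172,264).

```bash
cat > m.py <<'E'
from h import *
d=np.load('top0.npz');P=d['P'];c=d['c']
hsv=cv2.cvtColor(c,cv2.COLOR_BGR2HSV);H,S,V=[hsv[...,i].astype(int) for i in range(3)]
def box(a): 
    m=np.zeros(c.shape[:2],bool);m[a[1]:a[3],a[0]:a[2]]=1;return m
def rep(n,m):
    q=P[m]; q=q[~np.isnan(q[:,0])]
    r=cv2.minAreaRect((q[:,:2]*1000).astype(np.float32))
    print(n,len(q),'mean',q.mean(0).round(4),'med',np.median(q,0).round(4),'zpct',np.percentile(q[:,2],[2,50,98]).round(4),'rect',np.round(r[0],1),np.round(r[1],1),round(r[2],2))
    return q
B=box((220,215,350,270)); A=box((235,152,295,190))
red=B&((H<10)|(H>170))&(S>120)&(V>60); blue=B&(H>95)&(H<125)&(S>120)&(V>50)
rep('red',red);rep('redtop',red&(P[...,2]>.08));rep('blue',blue);rep('bluetop',blue&(P[...,2]>.08))
rep('bench all',B&(P[...,2]>.006)&~red&~blue);rep('rest tops',B&(P[...,2]>.04)&~red&~blue)
rep('rack',A&(P[...,2]>.003)); q=rep('roller',A&(P[...,2]>.037))
q=rep('roller2',A&(P[...,2]>.042)); u,s,v=np.linalg.svd(q[:,:2]-q[:,:2].mean(0));print(v[0])
tab=box((400,250,520,265));rep('table',tab)
cv2.imwrite('pics/crop0.png',np.hstack([cv2.resize(c[215:275,220:350],None,fx=3.,fy=6,interpolation=2),cv2.resize(c[150:210,215:325],None,fx=3,fy=6,interpolation=2)]))
s=np.load('scene0.npz'); cv2.imwrite('pics/crop1.png',cv2.resize(s['c'][165:260,195:345],None,fx=5,fy=5,interpolation=2))
E
python3 m.py
```

```text
red 250 mean [ 0.4636 -0.126   0.095 ] med [ 0.4637 -0.1257  0.0951] zpct [0.0889 0.0951 0.1008] rect [ 463.6 -126.2] [44.2 40.6] 7.44
redtop 248 mean [ 0.4636 -0.1262  0.0952] med [ 0.4637 -0.1258  0.0951] zpct [0.0893 0.0951 0.1008] rect [ 463.6 -126.2] [44.2 40.6] 7.35
blue 240 mean [0.4324 0.1078 0.0967] med [0.4318 0.1076 0.0965] zpct [0.0914 0.0965 0.1014] rect [432.8 108. ] [44.  39.3] 7.62
bluetop 240 mean [0.4324 0.1078 0.0967] med [0.4318 0.1076 0.0965] zpct [0.0914 0.0965 0.1014] rect [432.8 108. ] [44.  39.3] 7.62
bench all 2296 mean [ 0.4479 -0.0192  0.0239] med [ 0.4477 -0.0175  0.0175] zpct [0.0063 0.0175 0.091 ] rect [450.8 -22.4] [359.2 149.9] 88.37
rest tops 294 mean [0.4459 0.0027 0.074 ] med [0.4461 0.0433 0.0723] zpct [0.0477 0.0723 0.1009] rect [448.   -9.3] [ 46.1 277.7] 7.5
rack 1182 mean [0.652  0.0279 0.0223] med [0.6495 0.0276 0.0088] zpct [0.0032 0.0088 0.0527] rect [653.6  28.3] [166.9 106.2] 88.31
roller 446 mean [0.6535 0.029  0.0462] med [0.6533 0.0304 0.0466] zpct [0.0375 0.0466 0.054 ] rect [654.5  29. ] [ 42.6 129.5] 3.69
roller2 370 mean [0.6539 0.029  0.0475] med [0.6539 0.0303 0.0474] zpct [0.0424 0.0474 0.0542] rect [654.2  29. ] [ 24.7 129.5] 3.6
[-0.07472463  0.99720421]
table 1793 mean [ 0.3947 -0.5089  0.0017] med [ 0.3947 -0.5084  0.0013] zpct [-0.005   0.0013  0.0126] rect [ 394.6 -510.6] [336.3  39.1] 88.3
```

View pics/crop1.png

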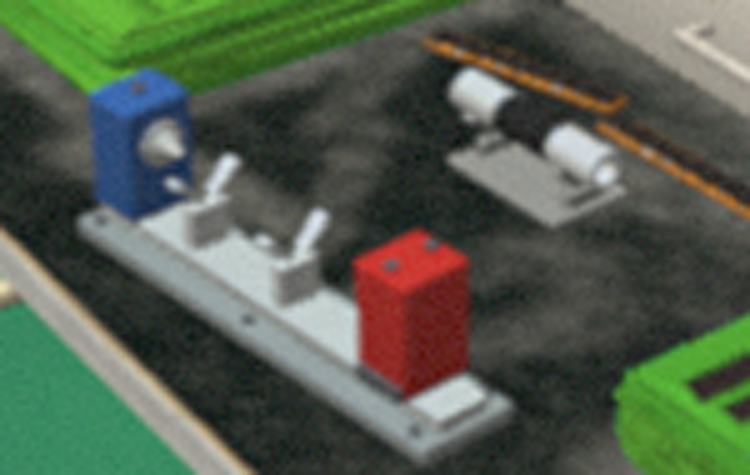

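The scene crop shows the headstock with its cone, two V rests and the tailstock on the bed, and the roller in its rack. Next I measure along the bench axis.

```bash
cat >> m.py <<'E'
print('----')
dd=np.array([-.1321,.9912]);nn=np.array([.9912,.1321]);O=np.array([.4480,-.0092])
def al(q): return (q[:,:2]-O)@dd*1000,(q[:,:2]-O)@nn*1000,q[:,2]*1000
for nm in('top0','scene0'):
    Q=np.load(nm+'.npz'); PP=Q['P'].reshape(-1,3); cc=Q['c']
    hs=cv2.cvtColor(cc,cv2.COLOR_BGR2HSV).reshape(-1,3).astype(int)
    a,n,z=al(PP); near=(abs(a)<175)&(abs(n)<40)
    col=(hs[:,1]>110)
    m=near&~col&(z>50)&(z<85); hgt=np.histogram(a[m],np.arange(-100,105,5)); print(nm,'rests',[(int(e),int(k)) for e,k in zip(hgt[1],hgt[0]) if k])
    for lo,hi in((-80,0),(0,60)):
        k=m&(a>lo)&(a<hi); print(lo,hi,'a,n,z',a[k].mean().round(1),np.median(a[k]).round(1),n[k].mean().round(1),np.percentile(n[k],[5,95]).round(1),np.percentile(z[k],[50,95]).round(1))
    for nmc,k in(('red',near&col&((hs[:,0]<10)|(hs[:,0]>170))),('blue',near&col&(hs[:,0]>95)&(hs[:,0]<125))):
        print(nmc,'a',np.percentile(a[k],[1,5,50,95,99]).round(1),'n',np.percentile(n[k],[1,50,99]).round(1),'z',np.percentile(z[k],[1,99]).round(1))
    k=near&~col&(z>7)&(z<35);print('bed a',np.percentile(a[k],[.5,99.5]).round(1),'n',np.percentile(n[k],[1,50,99]).round(1))
    w=np.abs(PP[:,:2]-[.654,.029]).max(1)<.1
    k=w&(PP[:,2]>.038)&(PP[:,2]<.06); r=PP[k]; print('roller',r.mean(0).round(4)); 
    dk=k&(hs[:,2]<90);print('band',PP[dk].mean(0).round(4),dk.sum())
    mt=near&(abs(n)<10)&(z>60)&(z<80)&~col; print('cone a',np.round(np.sort(a[mt&(a>45)])[:6],1),np.round(np.sort(-a[mt&(a<-65)])[:6],1))
E
python3 m.py|sed -n '/----/,$p'
```

```text
----
top0 rests [(-100, 14), (-95, 16), (-90, 9), (-85, 5), (-80, 1), (-30, 6), (-25, 27), (-20, 24), (50, 9), (55, 27), (60, 23), (80, 4), (85, 10), (90, 12), (95, 17)]
-80 0 a,n,z -21.9 -21.0 0.5 [-20.5  20.4] [64.2 71.9]
0 60 a,n,z 56.7 56.6 0.9 [-19.5  21.2] [65.5 70.9]
red a [-137.6 -136.  -117.3  -99.8  -98.4] n [-22.    0.2  22.1] z [ 84.6 101.5]
blue a [ 98.7 100.3 117.5 135.7 137.5] n [-21.3  -0.3  22.1] z [ 90.4 102.2]
bed a [-162.3  141. ] n [-31.9  -1.6  31.5]
roller [0.6537 0.0289 0.0465]
band [0.6542 0.028  0.0473] 146
cone a [54.1 56.4 56.6 56.9 59.6 62.1] [79.3 81.7 82.2 84.  84.7 85.1]
scene0 rests [(-100, 1), (-35, 2), (-30, 20), (-25, 19), (-20, 8), (45, 3), (50, 23), (55, 14), (60, 7), (75, 2), (80, 7), (85, 9), (90, 26), (95, 36)]
-80 0 a,n,z -24.2 -24.7 4.1 [-19.7  20.6] [60.6 69.4]
0 60 a,n,z 54.0 53.9 1.8 [-19.6  21.3] [61.4 69.4]
red a [-143.2 -141.9 -136.1 -106.2 -102.1] n [-24.3  -9.7  23.9] z [28.3 96.5]
blue a [ 93.9  94.9 103.5 128.4 133.5] n [-24.4 -15.2  22.6] z [27.3 98.4]
bed a [-166.6  139.2] n [-33.2 -14.6  30.6]
roller [0.6517 0.0229 0.0445]
band [0.6509 0.0256 0.0446] 71
cone a [49.3 79.7 79.8 80.7 81.6 83.1] []
```

View pics/crop0.png

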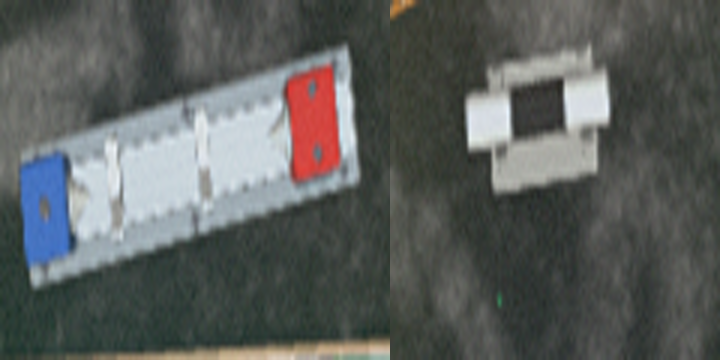

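The crops confirm that the rests are at about -22 and +57 mm along the bench and the rack is at a yaw of about 4°. I'll check the transit corridor for clearance before moving.

Run:
```python
from h import *
for nm in('top0','scene0'):
    P=np.load(nm+'.npz')['P'].reshape(-1,3);P=P[~np.isnan(P[:,0])]
    for a,b in(((.3,.42),(.40,.20)),((.40,.2),(.654,.029)),((.654,.029),(.654,.029)),((.654,.029),(.447,-.005))):
        a,b=map(np.array,(a,b))
        D=np.min([np.linalg.norm(P[:,:2]-(a+(b-a)*t),axis=1) for t in np.linspace(0,1,20)],0)
        print(nm,a,b,[ (r,np.percentile(P[D<r,2],99.8).round(3)) for r in(.07,.1,.13,.16)])
    m=(abs(P[:,1]-.03)<.08)&(P[:,2]>.08)&(P[:,0]>.6)&(P[:,0]<1); print('cabinet x',np.percentile(P[m,0],[.5,2,10]),P[m,2].max())
```

```text
top0 [0.3  0.42] [0.4 0.2] [(0.07, np.float64(0.046)), (0.1, np.float64(0.681)), (0.13, np.float64(0.696)), (0.16, np.float64(0.695))]
top0 [0.4 0.2] [0.654 0.029] [(0.07, np.float64(0.101)), (0.1, np.float64(0.1)), (0.13, np.float64(0.1)), (0.16, np.float64(0.352))]
top0 [0.654 0.029] [0.654 0.029] [(0.07, np.float64(0.055)), (0.1, np.float64(0.054)), (0.13, np.float64(0.071)), (0.16, np.float64(0.112))]
top0 [0.654 0.029] [ 0.447 -0.005] [(0.07, np.float64(0.071)), (0.1, np.float64(0.096)), (0.13, np.float64(0.101)), (0.16, np.float64(0.112))]
cabinet x [0.79050476 0.79152954 0.81866417] 0.3588543625485129
scene0 [0.3  0.42] [0.4 0.2] [(0.07, np.float64(0.041)), (0.1, np.float64(0.591)), (0.13, np.float64(0.588)), (0.16, np.float64(0.586))]
scene0 [0.4 0.2] [0.654 0.029] [(0.07, np.float64(0.097)), (0.1, np.float64(0.097)), (0.13, np.float64(0.097)), (0.16, np.float64(0.343))]
scene0 [0.654 0.029] [0.654 0.029] [(0.07, np.float64(0.051)), (0.1, np.float64(0.05)), (0.13, np.float64(0.067)), (0.16, np.float64(0.11))]
scene0 [0.654 0.029] [ 0.447 -0.005] [(0.07, np.float64(0.069)), (0.1, np.float64(0.095)), (0.13, np.float64(0.097)), (0.16, np.float64(0.108))]
cabinet x [0.78955974 0.79154362 0.81275707] 0.35529979712587845
```

>>> arm_command:
  angular:
    - [0,0,7.1]
    - [0,0,7.1]
    - [0,0,7.1]
    - [0,0,7.1]
    - [0,0,7.1]
    - [0,0,7.1]
    - [0,0,7.1]
    - [0,0,7.1]
  translation:
    - [0,0,0]
    - [0,0,0]
    - [0,0,0]
    - [0,0,0]
    - [0,0,0]
    - [0,0,0]
    - [0,0,0]
    - [0,0,0]
  gripper: [85,85,85,85,85,85,85,85]

```text
t: 0.77
position: [0.2322, 0.58, 0.2308]
orientation: [0.0, 0.636, 0.772, -0.0]
contact_force: [-0.4, 0.1, -0.1]
finger_gap: 0.994
gripper_force: 0.0
```

>>> arm_command:
  angular:
    - [0,0,7.1]
    - [0,0,0]
    - [0,0,0]
    - [0,0,0]
    - [0,0,0]
    - [0,0,0]
    - [0,0,0]
    - [0,0,0]
  translation:
    - [0,0,0]
    - [-20,7,0]
    - [-39,14,0]
    - [-39,14,0]
    - [-39,14,0]
    - [-39,14,0]
    - [-39,14,0]
    - [-39,14,0]
  gripper: [85,85,85,85,85,85,85,85]

```text
t: 1.43
position: [0.3423, 0.3317, 0.2311]
orientation: [-0.0, 0.68, 0.733, -0.0]
contact_force: [1.1, -0.3, -0.3]
finger_gap: 0.993
gripper_force: 0.0
```

>>> arm_command:
  angular:
    - [0,0,0]
    - [0,0,0]
    - [0,0,0]
    - [0,0,0]
    - [0,0,0]
    - [0,0,0]
    - [0,0,0]
    - [0,0,0]
  translation:
    - [-39,14,0]
    - [-39,14,0]
    - [-39,14,0]
    - [-25,30,0]
    - [-25,30,0]
    - [-25,30,0]
    - [-20,30,0]
    - [0,0,0]
  gripper: [85,85,85,85,85,85,85,85]

```text
t: 2.1
position: [0.5243, 0.1292, 0.2314]
orientation: [0.002, 0.683, 0.731, 0.0]
contact_force: [0.1, 1.0, 0.1]
finger_gap: 0.994
gripper_force: 0.0
```

>>> arm_command:
  angular:
    - [0,0,0]
    - [0,0,0]
    - [0,0,0]
    - [0,0,0]
    - [0,0,0]
    - [0,0,0]
    - [0,0,0]
    - [0,0,0]
  translation:
    - [-25,28,0]
    - [-25,28,0]
    - [-25,28,0]
    - [-25,28,20]
    - [-10,10,25]
    - [0,0,25]
    - [0,0,25]
    - [0,0,20]
  gripper: [85,85,85,85,85,85,85,85]

```text
t: 2.77
position: [0.6477, 0.0339, 0.114]
orientation: [-0.001, 0.68, 0.733, -0.001]
contact_force: [-0.4, 0.3, -0.3]
finger_gap: 1.0
gripper_force: 0.0
```

Run:
```python
from h import *
s=ctrl.get_state();print(s['position'],s['orientation'])
im=optics.get_image('scene');cv2.imwrite('pics/g1.png',cv2.resize(im['color'][130:260,220:390],None,fx=4,fy=4,interpolation=2))
```

```text
[0.64773353 0.03385891 0.11395755] [-0.00080041  0.68048477  0.73276096 -0.00109839]
```

View pics/g1.png

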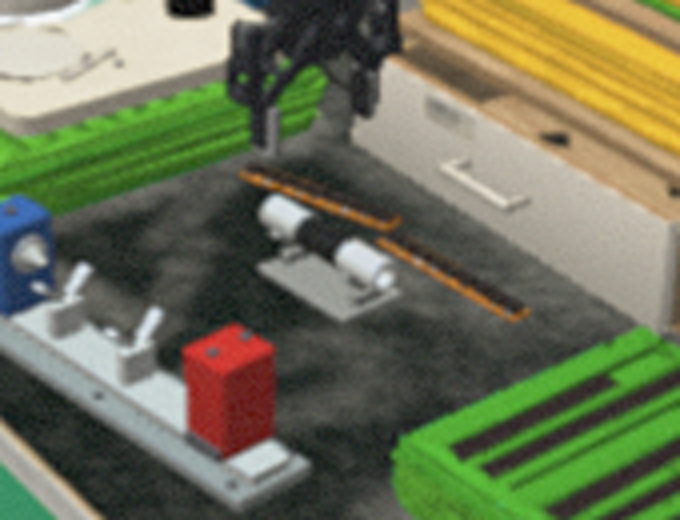

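The gripper is open above the roller, which is still in its rack. I'll make a small correction and then descend.

>>> arm_command:
  angular:
    - [0,0,0]
    - [0,0,0]
    - [0,0,0]
    - [0,0,0]
    - [0,0,0]
    - [0,0,0]
    - [0,0,0]
    - [0,0,0]
  translation:
    - [-6,5,0]
    - [0,0,15]
    - [0,0,15]
    - [0,0,15]
    - [0,0,15]
    - [0,0,15]
    - [0,0,10]
    - [0,0,0]
  gripper: [85,85,85,85,85,85,85,85]

```text
t: 3.48
position: [0.6538, 0.0286, 0.0309]
orientation: [-0.0, 0.68, 0.733, -0.001]
contact_force: [-1.6, -0.7, -0.1]
finger_gap: 0.995
gripper_force: 0.0
```

>>> arm_command:
  angular:
    - [0,0,0]
    - [0,0,0]
    - [0,0,0]
    - [0,0,0]
    - [0,0,0]
    - [0,0,0]
    - [0,0,0]
    - [0,0,0]
  translation:
    - [0,0,8]
    - [0,0,8]
    - [0,0,0]
    - [0,0,0]
    - [0,0,0]
    - [0,0,0]
    - [0,0,0]
    - [0,0,0]
  gripper: [85,85,60,40,34,28,20,16]

```text
t: 4.15
position: [0.6569, 0.0289, 0.0172]
orientation: [0.002, 0.68, 0.733, 0.002]
contact_force: [6.4, 0.6, 0.7]
finger_gap: 0.28
gripper_force: 60.1
```

>>> arm_command:
  angular:
    - [0,0,0]
    - [0,0,0]
    - [0,0,0]
    - [0,0,0]
    - [0,0,0]
  translation:
    - [0,0,0]
    - [0,0,0]
    - [0,0,0]
    - [0,0,0]
    - [0,0,0]
  gripper: [10,10,10,10,10]

```text
t: 4.57
position: [0.6569, 0.0289, 0.0172]
orientation: [0.002, 0.68, 0.733, 0.002]
contact_force: [6.1, 0.9, 1.3]
finger_gap: 0.277
gripper_force: 60.2
```

>>> arm_command:
  angular:
    - [0,0,0]
    - [0,0,0]
    - [0,0,0]
    - [0,0,0]
    - [0,0,0]
    - [0,0,0]
    - [0,0,0]
    - [0,0,0]
  translation:
    - [0,0,-5]
    - [0,0,-10]
    - [0,0,-20]
    - [0,0,-25]
    - [0,0,-25]
    - [0,0,-25]
    - [0,0,-15]
    - [0,0,0]
  gripper: [10,10,10,10,10,10,10,10]

```text
t: 5.23
position: [0.6557, 0.0284, 0.1452]
orientation: [0.002, 0.68, 0.733, 0.002]
contact_force: [1.6, 0.9, -1.5]
finger_gap: 0.28
gripper_force: 59.9
```

Run:
```python
from h import *
s=ctrl.get_state();p=s['position'];print(p,s['orientation'],s['finger_gap'])
ims=[]
for n in('scene','top'):
    im=optics.get_image(n);np.savez(n+'1.npz',P=pts(im),c=im['color'])
    P=pts(im);hs=cv2.cvtColor(im['color'],cv2.COLOR_BGR2HSV)
    m=(np.abs(P[...,:2]-p[:2]).max(-1)<.09)&(abs(P[...,2]-p[2]-.025)<.03)&(hs[...,2]>120)&(hs[...,1]<70)
    q=P[m];r=(q-p)*1000
    ax=np.array([-.068,.9977]);a=r[:,:2]@ax
    print(n,m.sum(),'a',np.percentile(a,[0,1,99,100]).round(1))
    for k in(a>20,a<-20): print('  side',k.sum(),r[k].mean(0).round(1),np.percentile(r[k,2],[5,50,95]).round(1))
    ims.append(cv2.resize(im['color'][130:250,220:360] if n=='scene' else im['color'][110:230,200:340],None,fx=2.8,fy=4,interpolation=2))
cv2.imwrite('pics/l1.png',np.hstack(ims))
```

```text
[0.65569616 0.02836844 0.14515583] [0.00166084 0.68033736 0.73289403 0.00215742] 0.2797377889871662
scene 168 a [-70.3 -69.7  61.1  63.2]
  side 31 [-15.3  45.7  19. ] [12.5 18.6 25.6]
  side 134 [ -1.  -51.1  21.9] [ 9.1 23.1 31.6]
top 139 a [-64.7 -64.4 -29.6 -29.2]<stdin>:11: RuntimeWarning: Mean of empty slice.
  ret = um.true_divide(
Traceback (most recent call last):
IndexError: index -1 is out of bounds for axis 0 with size 0
```

Run:
```python
from h import *
p=np.array([.6557,.0284,.1452])
d=np.load('top1.npz');P=d['P'];q=((P-p)*1000);hs=cv2.cvtColor(d['c'],cv2.COLOR_BGR2HSV)
m=(abs(q[...,0])<25)&(abs(q[...,1])<75)&(abs(q[...,2]-25)<25)&(hs[...,2]>120)&(hs[...,1]<70)
r=q[m];print(r.mean(0),np.percentile(r,[2,50,98],axis=0).round(1))
for lo,hi in((-66,-55),(-55,-45),(-45,-35),(-35,-25)):
    k=(r[:,1]>lo)&(r[:,1]<hi);print(lo,k.sum(),r[k].mean(0).round(1),np.percentile(r[k,2],95).round(1))
t=d['c'];s=np.load('scene1.npz')['c']
cv2.imwrite('pics/l1.png',np.hstack([cv2.resize(s[110:230,220:340],None,fx=3.2,fy=4,interpolation=2),cv2.resize(t[110:230,200:320],None,fx=3.2,fy=4,interpolation=2)]))
```

```text
[ -1.57784315 -47.86823074  26.33642544] [[-12.4 -63.4  17.1]
 [ -2.6 -48.1  26.9]
 [ 12.5 -30.6  32.1]]
-66 43 [ -0.2 -59.6  26.4] 30.8
-55 41 [ -1.3 -49.5  26.6] 31.7
-45 41 [ -1.6 -39.3  26. ] 30.2
-35 14 [ -6.7 -32.2  26.2] 30.7
```

View pics/l1.png

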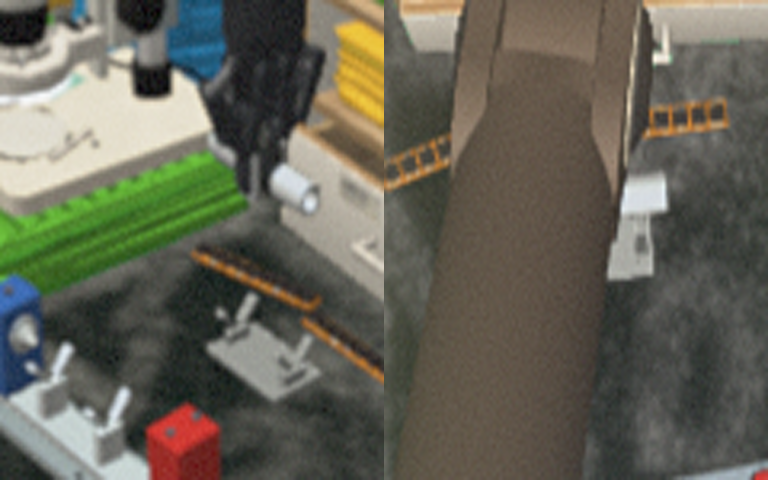

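The roller is held level, with its centre at the grip. Next I carry it over the rests and add the bench yaw.

>>> arm_command:
  angular:
    - [0,0,-3.6]
    - [0,0,0]
    - [0,0,0]
    - [0,0,0]
    - [0,0,0]
    - [0,0,0]
    - [0,0,0]
    - [0,0,0]
  translation:
    - [0,0,0]
    - [0,-20,0]
    - [-2,-35,0]
    - [-2,-35,0]
    - [-2,-35,0]
    - [-2,-35,0]
    - [0,-30,0]
    - [0,-15,0]
  gripper: [10,10,10,10,10,10,10,10]

```text
t: 6.0
position: [0.4466, -0.0082, 0.1389]
orientation: [-0.002, 0.657, 0.754, -0.002]
contact_force: [-0.2, 0.6, -1.6]
finger_gap: 0.283
gripper_force: 59.9
```

>>> arm_command:
  angular:
    - [0,0,0]
    - [0,0,0]
  translation:
    - [0,-5,0]
    - [0,0,0]
  gripper: [10,10]

```text
t: 6.17
position: [0.4455, -0.008, 0.14]
orientation: [-0.001, 0.657, 0.754, -0.001]
contact_force: [0.2, 0.5, -1.1]
finger_gap: 0.278
gripper_force: 59.9
```

Run:
```python
from h import *
s=ctrl.get_state();p=s['position'];q=s['orientation'];print(p,q)
from scipy.spatial.transform import Rotation as R
Rt=R.from_quat(np.roll(q,-1)).as_matrix();print(Rt.round(4),'yaw',np.degrees(np.arctan2(Rt[1,1],Rt[0,1])))
print('move tool mm',Rt.T@(np.array([.449,-.007,.0502])-p)*1000)
im=optics.get_image('scene');cv2.imwrite('pics/p1.png',cv2.resize(im['color'][150:260,180:320],None,fx=5,fy=5,interpolation=2))
```

```text
[ 0.44545431 -0.00799812  0.14002879] [-8.95195876e-04  6.56850264e-01  7.54020316e-01 -5.39950680e-04]
[[-1.371e-01  9.906e-01 -2.100e-03]
 [ 9.906e-01  1.371e-01  4.000e-04]
 [ 6.000e-04 -2.000e-03 -1.000e+00]] yaw 7.879789706440044
move tool mm [ 0.44504928  3.82782767 89.82165314]
```

View pics/p1.png

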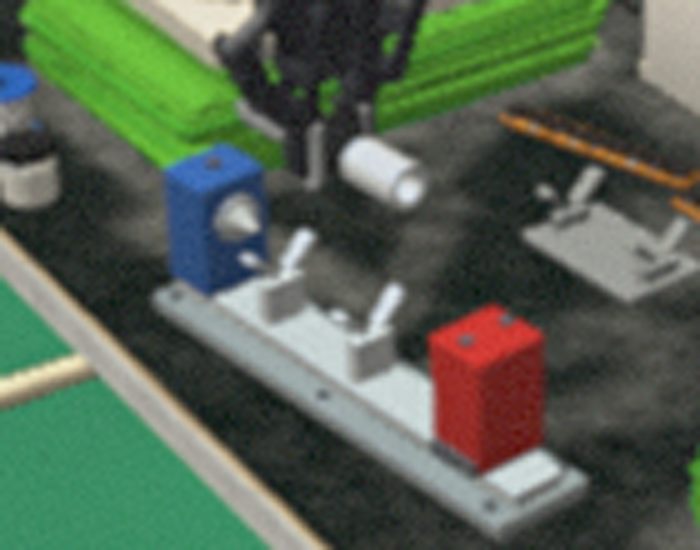

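The roller is level above the rests and clear of both points.

>>> arm_command:
  angular:
    - [0,0,0.2]
    - [0,0,0]
    - [0,0,0]
    - [0,0,0]
    - [0,0,0]
    - [0,0,0]
    - [0,0,0]
    - [0,0,0]
  translation:
    - [0,4,0]
    - [0,0,10]
    - [0,0,15]
    - [0,0,15]
    - [0,0,15]
    - [0,0,12]
    - [0,0,8]
    - [0,0,0]
  gripper: [10,10,10,10,10,10,10,10]

```text
t: 6.88
position: [0.4505, -0.0077, 0.0636]
orientation: [-0.001, 0.658, 0.753, -0.002]
contact_force: [-0.5, 0.4, -1.4]
finger_gap: 0.278
gripper_force: 59.8
```

```bash
cat > c.py <<'E'
from h import *
import sys
s=ctrl.get_state();p=s['position'];print(p.round(4) if hasattr(p,'round') else p,np.round(s['contact_force'],1))
dd=np.array([-.1321,.9912]);nn=np.array([.9912,.1321]);O=np.array([.4480,-.0092])
for nm in('top','scene'):
    im=optics.get_image(nm);PP=pts(im).reshape(-1,3);hs=cv2.cvtColor(im['color'],cv2.COLOR_BGR2HSV).reshape(-1,3).astype(int)
    a=(PP[:,:2]-O)@dd*1000;n=(PP[:,:2]-O)@nn*1000;z=PP[:,2]*1000
    lo=float(sys.argv[1])if len(sys.argv)>1 else 55
    m=(abs(n)<16)&(z>lo)&(z<100)&(hs[:,1]<70)&(hs[:,2]>120)
    for l,h in((-76,-25),(25,76)):
        k=m&(a>l)&(a<h)
        if k.sum()>5:print(nm,l,k.sum(),'a',np.percentile(a[k],[1,99]).round(1),'n,z',n[k].mean().round(1),np.median(z[k]).round(1),np.percentile(z[k],95).round(1))
    k=(abs(n)<30)&(hs[:,1]>110)&((hs[:,0]<10)|(hs[:,0]>170))&(z>20)&(z<105)&(abs(a)<170)
    if k.sum()>5:print(nm,'red',k.sum(),np.percentile(a[k],[1,5,95,99]).round(1))
cv2.imwrite(f'pics/{sys.argv[2]}.png',cv2.resize(im['color'][150:260,180:320],None,fx=5,fy=5,interpolation=2))
E
python3 c.py 55 d1
```

```text
[ 0.4505 -0.0077  0.0636] [-0.5  0.4 -1.4]
top red 257 [-137.3 -135.9  -99.6  -98. ]
scene -76 148 a [-67.7 -26. ] n,z -1.9 88.2 96.5
scene 25 10 a [31.3 65.4] n,z -3.9 70.7 83.0
scene red 592 [-143.2 -141.8 -106.4 -102.5]
```

>>> arm_command:
  angular:
    - [0,0,0]
    - [0,0,0]
    - [0,0,0]
    - [0,0,0]
    - [0,0,0]
  translation:
    - [2,-1,3]
    - [0,0,3]
    - [0,0,3]
    - [0,0,2]
    - [0,0,0]
  gripper: [10,10,10,10,10]

```text
t: 7.4
position: [0.4497, -0.0055, 0.0545]
orientation: [-0.0, 0.658, 0.753, -0.0]
contact_force: [0.6, 1.1, -1.1]
finger_gap: 0.279
gripper_force: 59.8
```

>>> arm_command:
  angular:
    - [0,0,0]
    - [0,0,0]
    - [0,0,0]
    - [0,0,0]
    - [0,0,0]
  translation:
    - [0,0,1.5]
    - [0,0,1]
    - [0,0,1]
    - [0,0,0.5]
    - [0,0,0]
  gripper: [10,10,10,10,10]

```text
t: 7.82
position: [0.4498, -0.0056, 0.0506]
orientation: [-0.0, 0.658, 0.753, -0.0]
contact_force: [0.3, -0.3, -1.7]
finger_gap: 0.281
gripper_force: 59.9
```

>>> arm_command:
  angular:
    - [0,0,0]
    - [0,0,0]
    - [0,0,0]
    - [0,0,0]
  translation:
    - [0,0,0.5]
    - [0,0,0.5]
    - [0,0,0.5]
    - [0,0,0]
  gripper: [10,10,10,10]

```text
t: 8.15
position: [0.4496, -0.0057, 0.05]
orientation: [-0.001, 0.658, 0.753, 0.0]
contact_force: [-6.3, 0.0, 15.7]
finger_gap: 0.279
gripper_force: 62.0
```

>>> arm_command:
  angular:
    - [0,0,0]
    - [0,0,0]
    - [0,0,0]
    - [0,0,0]
    - [0,0,0]
    - [0,0,0]
    - [0,0,0]
    - [0,0,0]
  translation:
    - [0,-0.5,-0.5]
    - [0,0,0]
    - [0,0,0]
    - [0,0,0]
    - [0,0,0]
    - [0,0,0]
    - [0,0,0]
    - [0,0,0]
  gripper: [10,26,30,35,45,60,75,75]

```text
t: 8.82
position: [0.4494, -0.0057, 0.0496]
orientation: [0.0, 0.658, 0.753, -0.0]
contact_force: [-1.2, -0.5, 1.0]
finger_gap: 0.879
gripper_force: 0.0
```

>>> arm_command:
  angular:
    - [0,0,0]
    - [0,0,0]
    - [0,0,0]
    - [0,0,0]
    - [0,0,0]
    - [0,0,0]
    - [0,0,0]
    - [0,0,0]
  translation:
    - [0,0,0]
    - [0,0,-5]
    - [0,0,-10]
    - [0,0,-20]
    - [0,0,-25]
    - [0,0,-25]
    - [0,0,-20]
    - [0,0,0]
  gripper: [75,75,75,75,75,75,75,75]

```text
t: 9.48
position: [0.4516, -0.0059, 0.1589]
orientation: [0.002, 0.658, 0.753, 0.003]
contact_force: [0.7, 0.1, -0.8]
finger_gap: 0.882
gripper_force: 0.0
```

```bash
python3 c.py 72 r1
```

```text
[ 0.4516 -0.0059  0.1589] [ 0.7  0.1 -0.8]
top red 257 [-137.5 -135.8  -99.8  -98.3]
scene -76 79 a [-64.9 -25.7] n,z -3.3 77.9 81.6
scene 25 68 a [25.6 66.4] n,z -4.0 78.5 82.8
scene red 588 [-143.4 -142.2 -106.4 -101.5]
```

View pics/r1.png

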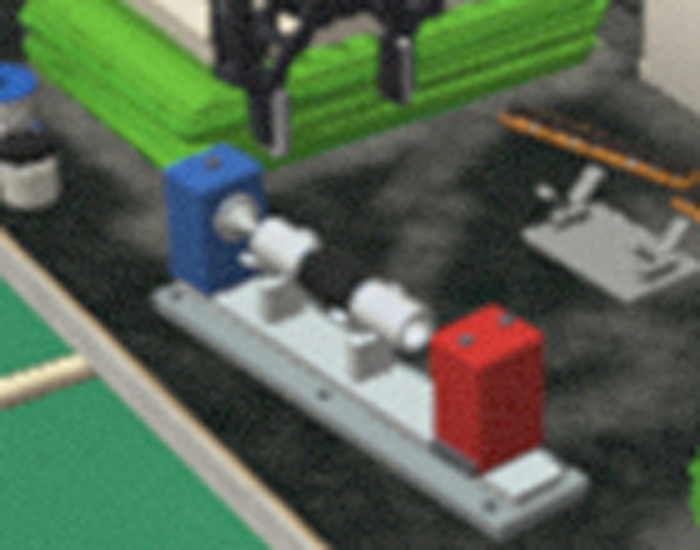

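The roller lies level in both rests, clear of both points. Next I shut the gripper and go behind the tailstock, after a quick check of the heights there.

>>> arm_command:
  angular:
    - [0,0,0]
    - [0,0,0]
    - [0,0,0]
    - [0,0,0]
    - [0,0,0]
    - [0,0,0]
    - [0,0,0]
    - [0,0,0]
  translation:
    - [0,-2,-10]
    - [-20,0,0]
    - [-35,0,0]
    - [-35,0,0]
    - [-35,0,0]
    - [-35,0,0]
    - [-30,0,0]
    - [0,0,0]
  gripper: [75,60,40,20,0,0,0,0]

```text
t: 10.25
position: [0.4719, -0.2008, 0.1649]
orientation: [0.001, 0.661, 0.751, -0.002]
contact_force: [0.6, 0.3, 0.5]
finger_gap: 0.005
gripper_force: 0.0
```

Run:
```python
from h import *
s=ctrl.get_state();p=s['position'];q=s['orientation'];print(p,s['finger_gap'])
from scipy.spatial.transform import Rotation as R
Rt=R.from_quat(np.roll(q,-1)).as_matrix()
dd=np.array([-.1321,.9912]);nn=np.array([.9912,.1321]);O=np.array([.4480,-.0092])
t=O-.185*dd+.0015*nn
print('yaw',np.degrees(np.arctan2(Rt[1,1],Rt[0,1])),'move',Rt.T@(np.r_[t,.055]-p)*1000,t)
P=np.load('top0.npz')['P'].reshape(-1,3);D=P[:,:2]-t
A=abs(D@dd);N=abs(D@nn)
for w in((.02,.04),(.03,.06),(.05,.05),(.07,.07)):
    m=(A<w[0])&(N<w[1]);print(w,np.percentile(P[m,2],99))
```

```text
[ 0.47192118 -0.20078791  0.1649391 ] 0.004737371962471633
yaw 7.268887515130932 move [  8.48800874   3.15080726 109.90652293] [ 0.4739253  -0.19237385]
(0.02, 0.04) 0.008109739012343607
(0.03, 0.06) 0.0214053937818235
(0.05, 0.05) 0.09327253143458754
(0.07, 0.07) 0.09794282612656242
```

>>> arm_command:
  angular:
    - [0,0,-0.3]
    - [0,0,0]
    - [0,0,0]
    - [0,0,0]
    - [0,0,0]
    - [0,0,0]
    - [0,0,0]
    - [0,0,0]
  translation:
    - [0,3,5]
    - [0,0,15]
    - [0,0,20]
    - [0,0,20]
    - [0,0,20]
    - [0,0,15]
    - [0,0,12]
    - [0,0,0]
  gripper: [0,0,0,0,0,0,0,0]

```text
t: 10.92
position: [0.4743, -0.1918, 0.0552]
orientation: [-0.002, 0.655, 0.755, -0.001]
contact_force: [-0.2, 0.5, -0.1]
finger_gap: 0.002
gripper_force: 0.0
```

>>> arm_command:
  angular:
    - [0,0,0]
    - [0,0,0]
    - [0,0,0]
    - [0,0,0]
    - [0,0,0]
    - [0,0,0]
  translation:
    - [10,0,0]
    - [10,0,0]
    - [8,0,0]
    - [5,0,0]
    - [4,0,0]
    - [0,0,0]
  gripper: [0,0,0,0,0,0]

```text
t: 11.42
position: [0.4711, -0.1564, 0.0582]
orientation: [0.0, 0.656, 0.755, 0.0]
contact_force: [1.0, 0.7, 0.2]
finger_gap: -0.0
gripper_force: 0.0
```

>>> arm_command:
  angular:
    - [0,0,0]
    - [0,0,0]
    - [0,0,0]
    - [0,0,0]
    - [0,0,0]
    - [0,0,0]
    - [0,0,0]
    - [0,0,0]
  translation:
    - [2,0,0]
    - [2,0,0]
    - [3,0,0]
    - [3,0,0]
    - [3,0,0]
    - [3,0,0]
    - [3,0,0]
    - [0,0,0]
  gripper: [0,0,0,0,0,0,0,0]

```text
t: 12.08
position: [0.4687, -0.1391, 0.0581]
orientation: [0.001, 0.656, 0.754, 0.0]
contact_force: [1.4, -2.0, 2.7]
finger_gap: 0.001
gripper_force: 1.7
```

>>> arm_command:
  angular:
    - [0,0,0]
    - [0,0,0]
    - [0,0,0]
    - [0,0,0]
    - [0,0,0]
    - [0,0,0]
    - [0,0,0]
    - [0,0,0]
  translation:
    - [2,0,0]
    - [2,0,0]
    - [2,0,0]
    - [2,0,0]
    - [2,0,0]
    - [2,0,0]
    - [2,0,0]
    - [0,0,0]
  gripper: [0,0,0,0,0,0,0,0]

```text
t: 12.75
position: [0.4668, -0.1255, 0.0581]
orientation: [0.001, 0.657, 0.754, 0.0]
contact_force: [2.4, -3.4, 2.2]
finger_gap: 0.001
gripper_force: 2.2
```

>>> arm_command:
  angular:
    - [0,0,0]
    - [0,0,0]
    - [0,0,0]
    - [0,0,0]
    - [0,0,0]
    - [0,0,0]
    - [0,0,0]
    - [0,0,0]
  translation:
    - [2,0,0]
    - [2,0,0]
    - [2,0,0]
    - [2,0,0]
    - [2,0,0]
    - [2,0,0]
    - [0,0,0]
    - [0,0,0]
  gripper: [0,0,0,0,0,0,0,0]

```text
t: 13.42
position: [0.4653, -0.1134, 0.0581]
orientation: [0.001, 0.656, 0.754, 0.0]
contact_force: [2.7, -4.0, 3.5]
finger_gap: 0.002
gripper_force: 2.5
```

```bash
python3 c.py 72 t1
```

```text
[ 0.4653 -0.1134  0.0581] [ 2.7 -4.   3.5]
top -76 84 a [-52.7 -25.8] n,z 0.5 80.2 86.2
top 25 119 a [33.2 75.7] n,z -0.6 79.4 85.4
top red 7 [-56.8 -56.7 -53.7 -53.7]
scene -76 26 a [-41.  -25.3] n,z -6.9 79.0 83.5
scene 25 55 a [39.8 74.1] n,z -3.7 78.2 82.9
scene red 332 [-97.8 -96.7 -61.6 -55.6]
```

View pics/t1.png

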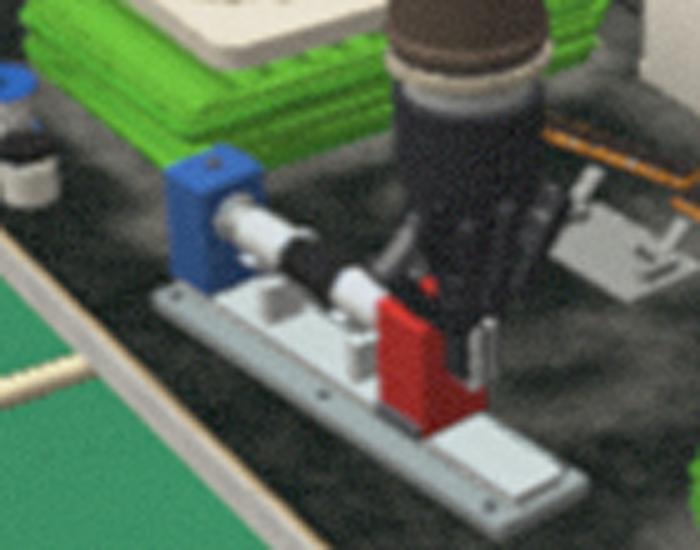

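The tail cone is in the bore and the roller is being pushed onto the headstock point. The tailstock has about 13 mm left to go.

>>> arm_command:
  angular:
    - [0,0,0]
    - [0,0,0]
    - [0,0,0]
    - [0,0,0]
    - [0,0,0]
    - [0,0,0]
  translation:
    - [1.5,0,0]
    - [1.5,0,0]
    - [1.5,0,0]
    - [1.5,0,0]
    - [1.5,0,0]
    - [0,0,0]
  gripper: [0,0,0,0,0,0]

```text
t: 14.02
position: [0.4643, -0.106, 0.0581]
orientation: [0.001, 0.656, 0.754, 0.0]
contact_force: [2.0, -4.8, 3.5]
finger_gap: -0.002
gripper_force: 2.5
```

>>> arm_command:
  angular:
    - [0,0,0]
    - [0,0,0]
    - [0,0,0]
    - [0,0,0]
    - [0,0,0]
  translation:
    - [1,0,0]
    - [1,0,0]
    - [1,0,0]
    - [1,0,0]
    - [0,0,0]
  gripper: [0,0,0,0,0]

```text
t: 14.43
position: [0.464, -0.1031, 0.0582]
orientation: [0.002, 0.657, 0.754, 0.0]
contact_force: [3.2, -8.7, 2.0]
finger_gap: 0.003
gripper_force: 4.3
```

>>> arm_command:
  angular:
    - [0,0,0]
    - [0,0,0]
    - [0,0,0]
    - [0,0,0]
  translation:
    - [1,0,0]
    - [1,0,0]
    - [1,0,0]
    - [0,0,0]
  gripper: [0,0,0,0]

```text
t: 14.77
position: [0.4638, -0.1024, 0.0582]
orientation: [0.003, 0.657, 0.754, -0.001]
contact_force: [4.3, -14.4, -1.8]
finger_gap: 0.002
gripper_force: 8.2
```

>>> arm_command:
  angular:
    - [0,0,0]
    - [0,0,0]
    - [0,0,0]
    - [0,0,0]
  translation:
    - [0.7,0,0]
    - [0.7,0,0]
    - [0.6,0,0]
    - [0,0,0]
  gripper: [0,0,0,0]

```text
t: 15.1
position: [0.4639, -0.1021, 0.0583]
orientation: [0.004, 0.658, 0.753, -0.001]
contact_force: [5.1, -22.5, -4.3]
finger_gap: 0.002
gripper_force: 11.0
```

>>> arm_command:
  angular:
    - [0,0,0]
    - [0,0,0]
    - [0,0,0]
    - [0,0,0]
  translation:
    - [0.7,0,0]
    - [0.7,0,0]
    - [0.6,0,0]
    - [0,0,0]
  gripper: [0,0,0,0]

```text
t: 15.43
position: [0.4638, -0.1018, 0.0583]
orientation: [0.005, 0.658, 0.753, -0.002]
contact_force: [6.3, -26.8, -7.2]
finger_gap: -0.0
gripper_force: 13.9
```

```bash
python3 c.py 72 u1
```

```text
[ 0.4638 -0.1018  0.0583] [  6.3 -26.8  -7.2]
top -76 30 a [-37.9 -25.5] n,z 3.0 81.1 86.8
top 25 86 a [29.7 75. ] n,z -1.4 81.7 86.0
scene -76 6 a [-30.2 -25.3] n,z -8.5 76.7 80.9
scene 25 47 a [48.8 75.7] n,z -5.4 79.6 84.7
scene red 327 [-86.6 -85.1 -49.8 -47.2]
```

>>> arm_command:
  angular:
    - [0,0,0]
    - [0,0,0]
    - [0,0,0]
    - [0,0,0]
    - [0,0,0]
    - [0,0,0]
    - [0,0,0]
    - [0,0,0]
  translation:
    - [-4,0,0]
    - [-8,0,0]
    - [-15,0,0]
    - [-20,0,0]
    - [-20,0,0]
    - [-10,0,-15]
    - [0,0,-30]
    - [0,0,-35]
  gripper: [0,0,0,0,0,0,0,0]

```text
t: 16.2
position: [0.4702, -0.1704, 0.1368]
orientation: [-0.003, 0.657, 0.754, -0.002]
contact_force: [0.3, 0.9, 0.6]
finger_gap: -0.002
gripper_force: 0.0
```

>>> arm_command:
  angular:
    - [0,0,0]
    - [0,0,0]
    - [0,0,0]
    - [0,0,0]
    - [0,0,0]
    - [0,0,0]
    - [0,0,0]
    - [0,0,0]
  translation:
    - [0,0,-35]
    - [0,0,-35]
    - [-20,0,-30]
    - [-30,0,0]
    - [-30,0,0]
    - [-30,0,0]
    - [-20,0,0]
    - [0,0,0]
  gripper: [0,0,0,0,0,0,0,0]

```text
t: 16.87
position: [0.4894, -0.3028, 0.2374]
orientation: [-0.0, 0.658, 0.753, -0.001]
contact_force: [-1.2, 0.1, -0.5]
finger_gap: -0.003
gripper_force: 0.0
```

```bash
python3 c.py 72 f1
python3 - <<'E'
from h import *
im=optics.get_image('top');s=cv2.imread('pics/f1.png')
cv2.imwrite('pics/f2.png',np.hstack([cv2.resize(s[100:,120:],(400,320)),cv2.resize(im['color'][215:275,225:345],(400,320),interpolation=2)]))
E
```

```text
[ 0.4894 -0.3028  0.2374] [-1.2  0.1 -0.5]
top -76 68 a [-63.3 -25.7] n,z 0.1 82.3 97.2
top 25 91 a [29.7 75.4] n,z -1.4 81.3 86.9
top red 244 [-81.2 -79.5 -44.2 -42.8]
scene -76 10 a [-43.4 -25.6] n,z -7.2 79.0 90.3
scene 25 42 a [48.6 75.8] n,z -3.3 79.6 82.2
scene red 544 [-87.6 -85.3 -50.8 -47.2]
```

View pics/f2.png

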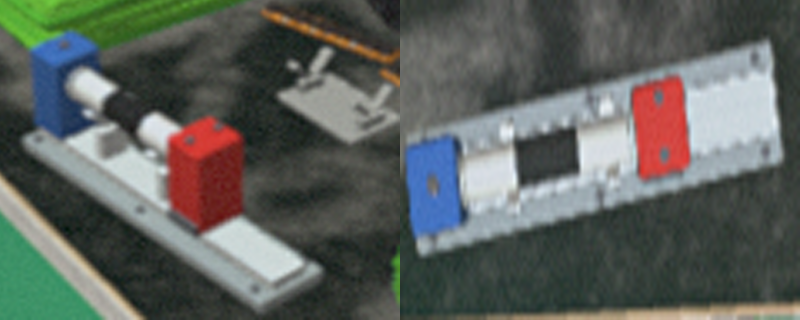

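Both points appear to be inside the roller with small, equal gaps at each end. As a last check, I compare the band's centre with the middle of the rests and measure the roller's height.

Run:
```python
from h import *
dd=np.array([-.1321,.9912]);nn=np.array([.9912,.1321]);O=np.array([.4480,-.0092])
for i in range(2):
    im=optics.get_image('top');P=pts(im).reshape(-1,3);hs=cv2.cvtColor(im['color'],cv2.COLOR_BGR2HSV).reshape(-1,3).astype(int)
    a=(P[:,:2]-O)@dd*1000;n=(P[:,:2]-O)@nn*1000;z=P[:,2]*1000
    k=(abs(n)<14)&(z>66)&(z<95)&(hs[:,2]<90)&(a>-35)&(a<85)
    print('band',k.sum(),a[k].mean(),np.percentile(a[k],[2,98]),z[k&(abs(n)<6)].mean())
    w=(abs(n)<6)&(z>70)&(z<92)&(hs[:,1]<80)&(hs[:,2]>120)
    for l,h in((-32,-2),(57,88)):print(l,z[w&(a>l)&(a<h)].mean(),n[(abs(n)<16)&(z>70)&(z<92)&(hs[:,2]>120)&(a>l)&(a<h)].mean())
    for col,l,h in(('red',-48,0),('blue',40,130)):pass
```

```text
band 153 28.62223164670754 [ 5.78181537 50.95242596] 83.19480159866532
-32 83.55945234169735 -0.13800393641129052
57 83.11578376049121 -0.327992179284404
band 153 28.62579989376242 [ 5.71943705 51.02139779] 83.32722035761391
-32 82.95885903921094 -0.528373061975652
57 83.93859698781137 0.06107150757105861
```

The roller is level and centred to about 1 mm. I have plenty of time left, so I'll press once more, slightly harder, to be sure both points are home.

>>> arm_command:
  angular:
    - [0,0,0]
    - [0,0,0]
    - [0,0,0]
    - [0,0,0]
    - [0,0,0]
    - [0,0,0]
    - [0,0,0]
    - [0,0,0]
  translation:
    - [30,0,0]
    - [30,0,0]
    - [30,0,0]
    - [30,0,0]
    - [10,0,20]
    - [0,0,30]
    - [0,0,30]
    - [0,0,0]
  gripper: [0,0,0,0,0,0,0,0]

```text
t: 17.78
position: [0.4697, -0.1674, 0.1536]
orientation: [-0.003, 0.655, 0.756, -0.002]
contact_force: [-0.8, 0.9, -0.1]
finger_gap: -0.001
gripper_force: 0.0
```

>>> arm_command:
  angular:
    - [0,0,0]
    - [0,0,0]
    - [0,0,0]
    - [0,0,0]
    - [0,0,0]
    - [0,0,0]
    - [0,0,0]
    - [0,0,0]
  translation:
    - [0,0,25]
    - [0,0,30]
    - [0,0,25]
    - [0,0,10]
    - [0,0,0]
    - [0,0,0]
    - [0,0,0]
    - [0,0,0]
  gripper: [0,0,0,0,0,0,0,0]

```text
t: 18.45
position: [0.4737, -0.1708, 0.0693]
orientation: [0.001, 0.656, 0.755, 0.001]
contact_force: [-0.3, -0.2, -0.0]
finger_gap: -0.003
gripper_force: 0.0
```

>>> arm_command:
  angular:
    - [0,0,0]
    - [0,0,0]
    - [0,0,0]
    - [0,0,0]
    - [0,0,0]
    - [0,0,0]
    - [0,0,0]
    - [0,0,0]
  translation:
    - [10,-2,9]
    - [14,0,0]
    - [14,0,0]
    - [12,0,0]
    - [7,0,0]
    - [3,0,0]
    - [2,0,0]
    - [0,0,0]
  gripper: [0,0,0,0,0,0,0,0]

```text
t: 19.12
position: [0.4623, -0.1095, 0.0591]
orientation: [0.0, 0.656, 0.755, 0.0]
contact_force: [0.7, -0.2, 0.4]
finger_gap: -0.001
gripper_force: 0.0
```

>>> arm_command:
  angular:
    - [0,0,0]
    - [0,0,0]
    - [0,0,0]
    - [0,0,0]
    - [0,0,0]
    - [0,0,0]
    - [0,0,0]
    - [0,0,0]
  translation:
    - [1,0,0]
    - [1,0,0]
    - [1,0,0]
    - [1,0,0]
    - [1,0,0]
    - [1,0,0]
    - [1,0,0]
    - [0,0,0]
  gripper: [0,0,0,0,0,0,0,0]

```text
t: 19.78
position: [0.461, -0.1028, 0.0587]
orientation: [0.0, 0.656, 0.755, -0.0]
contact_force: [0.1, -1.8, -0.6]
finger_gap: -0.002
gripper_force: 0.7
```

>>> arm_command:
  angular:
    - [0,0,0]
    - [0,0,0]
    - [0,0,0]
    - [0,0,0]
    - [0,0,0]
    - [0,0,0]
    - [0,0,0]
  translation:
    - [1,0,0]
    - [1,0,0]
    - [1,0,0]
    - [1,0,0]
    - [1,0,0]
    - [1,0,0]
    - [0,0,0]
  gripper: [0,0,0,0,0,0,0]

```text
t: 20.37
position: [0.4609, -0.1024, 0.0588]
orientation: [0.004, 0.658, 0.753, -0.002]
contact_force: [2.8, -19.9, -9.3]
finger_gap: -0.001
gripper_force: 10.3
```

>>> arm_command:
  angular:
    - [0,0,0]
    - [0,0,0]
    - [0,0,0]
    - [0,0,0]
  translation:
    - [1,0,0]
    - [1,0,0]
    - [0,0,0]
    - [0,0,0]
  gripper: [0,0,0,0]

```text
t: 20.7
position: [0.4609, -0.1022, 0.0589]
orientation: [0.005, 0.658, 0.753, -0.002]
contact_force: [3.7, -26.5, -11.3]
finger_gap: 0.002
gripper_force: 13.3
```

>>> arm_command:
  angular:
    - [0,0,0]
    - [0,0,0]
    - [0,0,0]
  translation:
    - [1,0,0]
    - [0.5,0,0]
    - [0,0,0]
  gripper: [0,0,0]

```text
t: 20.95
position: [0.4609, -0.1021, 0.059]
orientation: [0.006, 0.659, 0.752, -0.003]
contact_force: [5.0, -31.0, -13.4]
finger_gap: -0.002
gripper_force: 15.6
```

>>> arm_command:
  angular:
    - [0,0,0]
    - [0,0,0]
    - [0,0,0]
    - [0,0,0]
    - [0,0,0]
    - [0,0,0]
    - [0,0,0]
    - [0,0,0]
  translation:
    - [-4,0,0]
    - [-8,0,0]
    - [-15,0,0]
    - [-20,0,0]
    - [-20,0,0]
    - [-10,0,-15]
    - [0,0,-30]
    - [0,0,-35]
  gripper: [0,0,0,0,0,0,0,0]

```text
t: 21.62
position: [0.4688, -0.1697, 0.1383]
orientation: [-0.002, 0.657, 0.754, -0.001]
contact_force: [0.4, 0.8, 0.2]
finger_gap: -0.002
gripper_force: 0.0
```

>>> arm_command:
  angular:
    - [0,0,0]
    - [0,0,0]
    - [0,0,0]
    - [0,0,0]
    - [0,0,0]
  translation:
    - [0,0,-30]
    - [-10,0,-30]
    - [-20,0,-20]
    - [-20,0,0]
    - [0,0,0]
  gripper: [0,0,0,0,0]

```text
t: 22.03
position: [0.478, -0.2222, 0.2206]
orientation: [0.002, 0.657, 0.754, 0.001]
contact_force: [-0.7, 0.3, -0.1]
finger_gap: -0.002
gripper_force: 0.0
```

```bash
python3 c.py 72 z1; python3 -c "
from plant import job_done
print(job_done())"
```

```text
[ 0.478  -0.2222  0.2206] [-0.7  0.3 -0.1]
top -76 67 a [-62.  -25.6] n,z -0.5 81.9 95.0
top 25 87 a [29.7 75.6] n,z -1.1 81.0 86.4
top red 244 [-81.1 -79.7 -44.2 -42.8]
scene -76 10 a [-44.  -25.9] n,z -7.8 81.4 91.4
scene 25 45 a [48.  75.4] n,z -4.4 80.6 83.8
scene red 541 [-87.  -85.9 -50.6 -47.1]
the job is handed in; nothing more can be done
None
```

The job is handed in, no verdict came back: the roller lay in the V rests, was released, and was pushed by the tailstock onto the headstock point to a hard stop, the same on a second press at about 31 N; I take both points as fully home, as the cameras can only show that to about 1–2 mm.

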